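# Snap the sprung dust cap into the lens collar of a bench instrument

## Task

Put the dust cap on the lens collar of the red instrument: pinch its two sprung tabs together, feel it gently into the collar without forcing it until its flange lies flush on the rim, then let both tabs spring out under the rim and let go. Leave the screwdriver, the screw box and the tape roll where they are.

Things in the scene. Friction and masses are not known exactly. Their poses are not given: they have to be found in the camera images.
- case: Red instrument case, 160 (x) x 130 (y) x 60 mm high, fixed; origin under its centre, z up. On top stands an aluminium collar, 76 mm outside, round a lens. The collar's centre lies up to 4.5 mm off the case's centre along the case's x, and up to 4.5 mm along its y: differently each time and not measured. It shifts only if shoved sideways with over 14 N. Pressing the cap on it over 35 N does damage.
- port (a point): Point on the case's vertical centre line at the collar's rim-top height, 80 mm above the bench; axes as the case. The collar's nominal, not true, centre. The rim is an inward ledge 6 mm thick with a round, sharp-edged 58 mm bore; below the ledge the collar widens to 69 mm and is free to 16 mm below the rim top. Seated, flange on rim, the cap's origin is 12 mm below the rim top; any yaw fits.
- cap: Grey plastic dust cap, upright on the bench, 55 to 115 g with its tabs; origin at the centre of its underside, z up. From below: a round plug 55.6 mm across, 12 mm tall (54.4 mm across in its lowest 1.5 mm); then a flange 68 mm across, from 12 to 16 mm height; above it two upright grip fins, one per sprung tab, at the cap's +y and -y sides.
- fins (a point): Point on the cap's axis 29 mm above its underside, midway between the fins; axes as the cap. Each fin is 20 mm long (x), 3.5 mm thick and reaches from the flange to 42 mm above the underside. Along y their outer faces are 36 mm apart relaxed, 25 mm fully pinched. A 20 N pinch takes both tabs to their stops and so holds the cap centred between the fingers.
- tab_left (a joint): How far the tab on the cap's +y side is pressed in: 0 relaxed, 0.0055 m fully pinched (hard stop); spring 3 N at rest, 8.5 N fully pinched. Its square-edged lip, 16 mm wide, 1.5 to 5 mm above the cap's underside, sticks out to 31.8 mm from the axis relaxed (too wide for the bore), 26.3 mm pinched (within the plug). With the cap seated the lip's top lies 1 mm below the ledge.
- tab_right (a joint): The same for the tab at the cap's -y side.
- screwdriver: Loose screwdriver lying on the bench; a bystander.
- screw_box: Loose clear box of screws, 110 x 80 x 35 mm; a bystander.
- tape: Loose roll of paper tape lying flat, 90 mm across, 22 mm tall; a bystander.
There are look-alikes about, which are no part of the job. There is more than one size of the cap; the job needs the largest.

How it is judged:
On the way, in this order (a step that is already met when the one before it is completed fails the run):
1. the cap is lifted clear of the bench with both tabs pinched in by more than 3.5 mm (height (world z) of cap above 0.02 m and value of joint each of tab_left, tab_right above 0.0035 m), for 0.2 s.
2. the cap is down in the collar, its flange within 1.8 mm of the rim, with both tabs still pinched (z of cap in the frame of case below 0.0698 m and horizontal distance between cap and port below 0.01 m and value of joint each of tab_left, tab_right above 0.0025 m), for 0.05 s.
At the end, for the whole second after the job is handed in: The cap sits in the collar within 1.8 mm of flush on the rim and level within 0.05 rad, both tabs sprung out to within 1.5 mm of relaxed, so that their lips lie under the rim; it is at rest (z of cap in the frame of case between 0.066 and 0.0698 m and horizontal distance between cap and port below 0.01 m and angle between cap's own z axis and vertical below 0.05 rad and value of joint each of tab_left, tab_right below 0.0015 m and linear speed of cap below 0.02 m/s); the robot touches nothing.
It fails at once if the cap is forced against the instrument with more than 35 N (contact force between cap and case above 35 N).
It fails at once if the screwdriver, the screw box or the tape roll is moved by more than 30 mm (distance of any of screwdriver, screw_box, tape from where it was at the start of the episode above 0.03 m).
It also fails if it takes over 72 s, if anything falls off the work surface, if the arm or the gripper's body presses on something with over 40 N, if the wrist force passes 120 N, or if a joint passes its speed limit or range.

## Robot

A 7-joint arm with a two-finger parallel gripper is mounted at the origin on the work surface. World frame = base frame: x ahead of the robot, y to its left, z up, the work surface at z = 0. Lengths are in m, angles in rad, forces in N, time in s.
With the tool pointing down it reaches from about 0.425 to 0.95 m from the base axis. Payload 4.7 kg.
Tool frame: the origin (TCP) lies at the very end of the fingers, on their centre line; the grasp point (between the pads) lies 19 mm behind it (robot.grip_point_offset is the z of the grasp point in the tool frame, in m); z points along the fingers, y is the line along which they close (so a half turn about z gives the same grasp; the last joint's range is limited). The gripper opens to 87 mm and grips with 3 to 60 N. Pads are 19 mm wide; open, the fingers measure 117 mm over their backs; the gripper's body (75 mm by 190 mm) begins 51 mm behind the grasp point.
Start: joints at [1.197, 0.469, -0.049, 1.532, 0.024, 1.141, -0.082], TCP at [0.228, -0.635, 0.223] pointing down, gripper open.
Joint ranges: [-2.59, 2.59], [-0.33, 1.99], [-1.39, 1.29], [0.1, 2.45], [-1.04, 4.18], [0.21, 1.99], [-2.66, 2.66]. Speed limits (rad/s): [2.57, 2.57, 3.14, 3.14, 3.14, 3.14, 3.14].

## Interface

Orientations are given as [roll, pitch, yaw] about the fixed x, y, z axes, in that order (R = Rz(yaw) Ry(pitch) Rx(roll)).
In Python, from rig import read_state, imaging, job, robot gives the robot as it stands. The module is installed in compiled form; this text tells all that it offers.
- The arm moves only by the tool arm_command, never from a script. Its argument "deltas" is a list of rows, each a list of 3 entries, a list of its own where there are three numbers: the opening, from 0 (shut) to 1 (fully open), then the shift along the tool's x, y, z in shares of 80 cm (1.0 is 80 cm), then the turn, a rotation vector about the tool's x, y, z in a scale on which 1.0 is 90 degrees. A call has 1 to 12 rows; each row is the pose to reach, as a shift and turn from the pose commanded when the call began, along the tool's axes at that moment; what a row does not reach only later rows make up. A row lasts 1/8 s, in which the tool goes at most 62.5 mm and 10.7 degrees, less where a joint would pass 70% of its speed; a pose out of reach is approached as far as the arm can. Shift and turn numbers lie between -1 and 1, and a call with a number outside is refused. A call with a gripper value outside its range is refused whole. The fingers move at their own pace and stop on an object; "newtons" is the grip in N (left out, the last holds). Time passes only in rows, so rows that repeat a pose let the fingers close. It gives the time, the measured TCP pose, the force, the opening and the grip force at its end, in the units of the state.
- read_state(): the state, without advancing time (a new reading comes with each control period).
- imaging.snapshot(name): name is "scene" or "side" or "wrist"; returns (picture, depth): 384x512x3 uint8, blue, green, red; 384x512 float32, m along the optical axis (not along the pixel's ray), 0 where there is no reading.
- imaging.camera_params(name): a dict with "camera_matrix" (3x3 intrinsics, pixels), "cam_to_world" (4x4, takes a point from camera to world coordinates). Camera axes: x right, y up, looking along -z (the intrinsics and any distortion apply to the point x, -y, -z); pixel columns grow to the right and rows downward; lengths in m; the calibration is good to about 2 mm. A picture is of the moment at which its call begins: read the wrist's pose just before it. camera_params takes no time and is no camera call; for the wrist camera it gives the pose at the moment of the call.
- job.job_done(): hands the job in; it is judged then, once.
The state is a dict: "clock": time; "joint_positions": joint angles; "dq": joint speeds; "joint_efforts": joint torques, N m; "eef_pos": TCP position; "eef_rot": TCP orientation; "contact_force": force on the tool from outside, world axes, zero at the start; "torque": the same for the moment, N m; "width": opening from 0.0 (shut) to 1.0 (fully open); "grasp_force": force on a finger pad.
Only numpy, scipy, OpenCV 4.12 (cv2) and the standard library are available. Lean on these libraries where they do the work, as an engineer would, in place of code of your own. Each camera call takes 0.05 s, during which the arm holds its last target. There are 200 camera calls.

## Working session

There is one attempt and no reset: what is moved stays moved. The work goes in short steps, Python scripts to look and compute and a tool call to move; the robot and the scene stay as the last step left them, time stands still between calls to the robot, and variables do not carry over. Pictures are saved under pics/ and viewed, at most 10 in all, crops included, and the job is handed in when it is done.

Besides the shell and the picture viewer there is one more tool, called after ">>>" as name(argument=value, ...), one argument or row to a line, values as JSON. arm_command: Moves the arm, as the interface text tells. Its arguments: {"type":"object","properties":{"deltas":{"type":"array","items":{"type":"array"}},"newtons":{"type":"number"}},"required":["deltas"]}

```bash
mkdir -p pics; cat > h.py <<'E'
import numpy as np, cv2
from rig import read_state, imaging, job, robot
def snap(n):
    cp=imaging.camera_params(n); p,d=imaging.snapshot(n); return p,d,cp
def world(cp,d,u,v,z=None):
    K=np.array(cp["camera_matrix"]);T=np.array(cp["cam_to_world"])
    r=np.array([(u-K[0,2])/K[0,0],-(v-K[1,2])/K[1,1],-1.])
    if z is None: c=r*d[int(v),int(u)]; return T[:3,:3]@c+T[:3,3]
    w=T[:3,:3]@r; return T[:3,3]+w*(z-T[2,3])/w[2]
def cloud(cp,d):
    K=np.array(cp["camera_matrix"]);T=np.array(cp["cam_to_world"])
    v,u=np.mgrid[:d.shape[0],:d.shape[1]]
    c=np.stack([(u-K[0,2])/K[0,0]*d,-(v-K[1,2])/K[1,1]*d,-d],-1)
    return c@T[:3,:3].T+T[:3,3]
E
python3 - <<'E'
from h import *
s=read_state(); print({k:np.round(s[k],3) for k in s}, robot.grip_point_offset)
for n in ("scene","side"):
    p,d,cp=snap(n); cv2.imwrite(f"pics/{n}0.png",cv2.resize(p,(800,600),interpolation=cv2.INTER_CUBIC)); np.savez(f"{n}0.npz",p=p,d=d,K=cp["camera_matrix"],T=cp["cam_to_world"])
    print(n,np.round(cp["cam_to_world"],3).tolist(),np.round(cp["camera_matrix"],1).tolist())
    print(cp.keys())
E
```

```text
{'clock': np.float64(0.0), 'joint_positions': array([ 1.197,  0.469, -0.049,  1.534,  0.024,  1.141, -0.082]), 'dq': array([-0.001, -0.001,  0.   ,  0.001, -0.   , -0.   , -0.001]), 'joint_efforts': array([ 1.0000e-03, -5.0798e+01, -8.1000e-02, -2.3616e+01, -6.2000e-02,
        3.8000e-02,  0.0000e+00]), 'eef_pos': array([ 0.228, -0.635,  0.221]), 'eef_rot': array([-3.14 ,  0.   ,  0.345]), 'contact_force': array([-0.585,  0.281,  0.225]), 'torque': array([-0.033,  0.007,  0.019]), 'grasp_force': np.float64(0.0), 'width': np.float64(0.995)} -0.0187
scene [[-0.826, -0.489, 0.281, 0.948], [0.564, -0.708, 0.424, 0.484], [-0.009, 0.509, 0.861, 1.091], [0.0, 0.0, 0.0, 1.0]] [[463.7, 0.0, 252.4], [0.0, 463.7, 191.6], [0.0, 0.0, 1.0]]
dict_keys(['camera_matrix', 'cam_to_world'])
side [[0.849, 0.41, -0.334, 0.312], [-0.528, 0.642, -0.556, -0.553], [-0.014, 0.648, 0.761, 0.802], [0.0, 0.0, 0.0, 1.0]] [[361.1, 0.0, 248.0], [0.0, 361.1, 188.9], [0.0, 0.0, 1.0]]
dict_keys(['camera_matrix', 'cam_to_world'])
```

View pics/scene0.png

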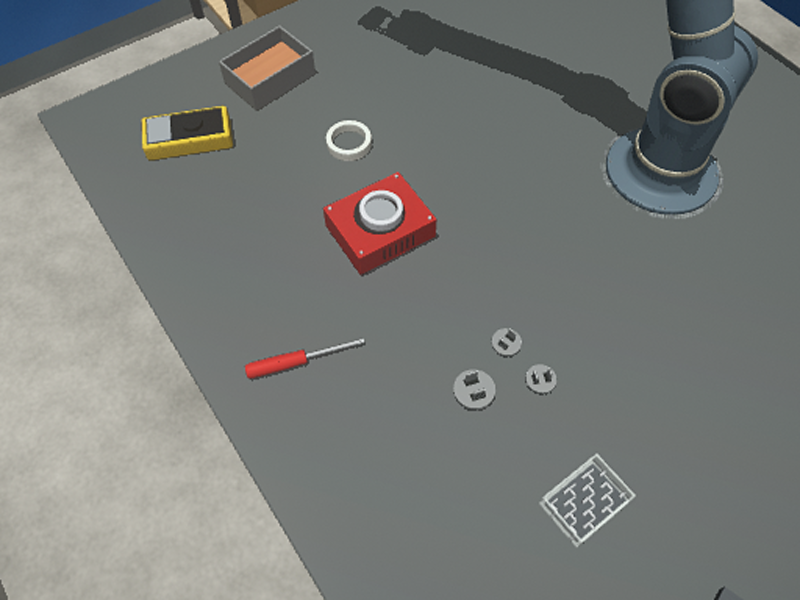

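View pics/side0.png

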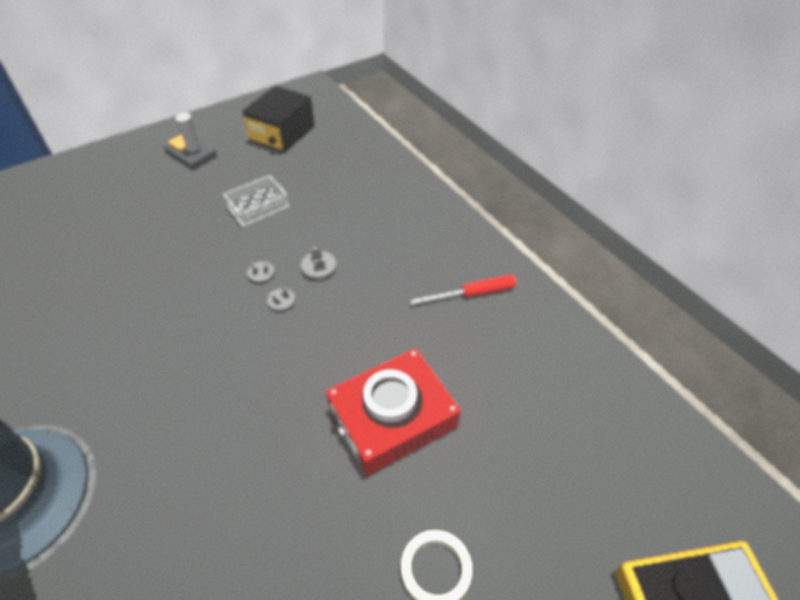

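The scene picture shows three grey caps at (475,389), (507,342) and (541,379), the red case with its collar at (380,210), the tape at (348,141), the screwdriver at (305,362) and the screw box at (588,500). The side picture shows the same caps at (318,264), (281,299) and (260,271). The look-alikes are the two smaller caps. I choose the largest one, at (475,389), and will check its size in a close crop.

```bash
python3 - <<'E'
from h import *
for n in ("scene","side"):
    f=np.load(n+"0.npz"); d=f["d"];p=f["p"]; cp=dict(camera_matrix=f["K"],cam_to_world=f["T"]); W=cloud(cp,d); ok=d>0
    g=W[(ok)&(W[...,2]>-.02)&(W[...,2]<.02)&(np.abs(W[...,0]-.65)<.3)][:,2]; print(n,"bench",np.median(g))
    s=800/512
    caps=[(475,389),(507,342),(541,379)] if n=="scene" else [(318,264),(281,299),(260,271)]
    for u,v in caps:
        c=world(cp,d,u/s,v/s,.016)
        m=ok&(np.hypot(W[...,0]-c[0],W[...,1]-c[1])<.048)
        fl=W[m&(W[...,2]>.011)&(W[...,2]<.021)][:,:2]; fi=W[m&(W[...,2]>.036)][:,:2]
        (cc,r)=cv2.minEnclosingCircle(fl.astype(np.float32))
        print("cap",np.round(cc,4),round(r*2,4),"fins",len(fi),fi.mean(0).round(4) if len(fi) else '', [x if i!=0 else np.round(x,4) for i,x in enumerate(cv2.minAreaRect(fi.astype(np.float32)))] if len(fi)>3 else '', W[m][:,2].max().round(3))
    u,v=(380,210) if n=="scene" else (390,396)
    c=world(cp,d,u/s,v/s,.07)
    m=ok&(np.hypot(W[...,0]-c[0],W[...,1]-c[1])<.06)
    rim=W[m&(W[...,2]>.075)&(W[...,2]<.086)]
    A=cv2.fitEllipse(rim[:,:2].astype(np.float32)); cc,r=cv2.minEnclosingCircle(rim[:,:2].astype(np.float32))
    print("rim",np.median(rim[:,2]),len(rim),np.round(cc,4),2*r,rim[:,:2].mean(0))
    m=ok&(np.hypot(W[...,0]-c[0],W[...,1]-c[1])<.13)&(p[...,2]>120)&(p[...,1]<90)&(W[...,2]>.054)&(W[...,2]<.066)
    R=cv2.minAreaRect(W[m][:,:2].astype(np.float32)); print("case",R,np.median(W[m][:,2]))
f=np.load("scene0.npz"); cv2.imwrite("pics/crop1.png",cv2.resize(f["p"][205:270,275:370],None,fx=8,fy=8,interpolation=cv2.INTER_CUBIC))
E
```

```text
scene bench 0.00047572707277421244
cap [0.585  0.1624] 0.0688 fins 37 [0.586  0.1632] [array([0.5855, 0.1631]), (0.03650636598467827, 0.019174080342054367), 75.53285217285156] 0.045
cap [0.4874 0.1253] 0.0516 fins 0   0.033
cap [0.4848 0.2087] 0.0522 fins 0   0.034
rim 0.08007259110014509 250 [ 0.5309 -0.184 ] 0.07908523082733154 [ 0.5317606  -0.18337216]
case ((0.5329917669296265, -0.18832112848758698), (0.13165099918842316, 0.1604231595993042), 87.18140411376953) 0.0604138440299139
side bench 0.0016444272487836642
cap [0.5851 0.1648] 0.0706 fins 35 [0.5845 0.1626] [array([0.5846, 0.1625]), (0.03712601214647293, 0.018364515155553818), 74.02865600585938] 0.046
cap [0.4884 0.1257] 0.0516 fins 0   0.034
cap [0.483  0.2097] 0.0517 fins 0   0.033
rim 0.08085316933786713 381 [ 0.5322 -0.1841] 0.07779384404420853 [ 0.53112884 -0.18611806]
case ((0.5323885679244995, -0.18970510363578796), (0.12665799260139465, 0.15809573233127594), 87.31199645996094) 0.061223686372410935
```

View pics/crop1.png

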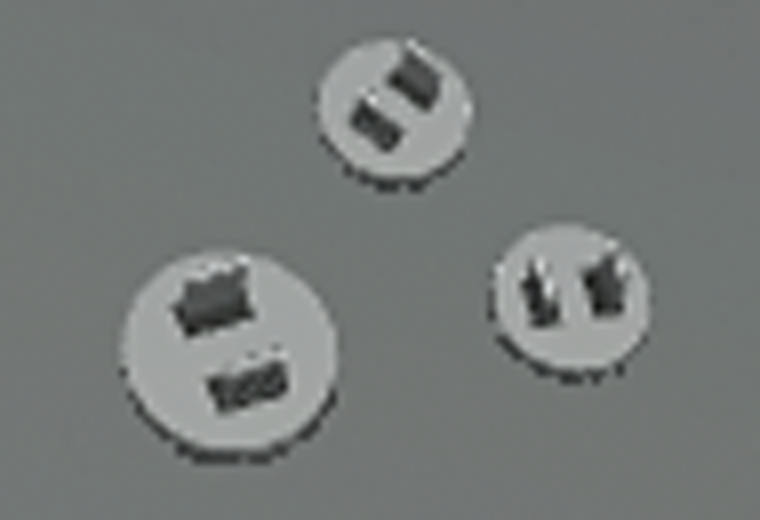

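The crop confirms it: the left cap at (230,350) is clearly the largest, at 68 mm against 52 mm for the others. Its fins separate along about 75° in world. I'll fly by way of the case and take a wrist view there.

```bash
cat >> h.py <<'E'
from scipy.spatial.transform import Rotation as Ro
def go(x,y,z,yaw):
    s=read_state(); R=Ro.from_euler('xyz',s["eef_rot"])
    t=Ro.from_euler('xyz',[np.pi,0,np.radians(yaw)])
    print("shift mm",(R.inv().apply(np.array([x,y,z])-s["eef_pos"])*1000).round(1),"turn deg",np.degrees((R.inv()*t).as_rotvec()).round(2))
def st():
    s=read_state(); print(round(float(s["clock"]),2),np.round(s["eef_pos"],4),np.degrees(s["eef_rot"]).round(2),"F",np.round(s["contact_force"],1),"T",np.round(s["torque"],2),"w",round(float(s["width"])*87,1),"g",round(float(s["grasp_force"]),1))
E
python3 - <<'E'
from h import *
go(.53,-.19,.25,-15)
T=imaging.camera_params("wrist")["cam_to_world"]; s=read_state(); R=Ro.from_euler('xyz',s["eef_rot"])
print(R.inv().apply(np.array(T)[:3,3]-s["eef_pos"]).round(3), (R.inv().as_matrix()@np.array(T)[:3,:3]).round(2))
E
```

```text
shift mm [ 434.6 -316.5  -27.9] turn deg [-1.000e-01  3.000e-02  3.476e+01]
[ 0.067 -0.    -0.16 ] [[ 0.    0.97  0.24]
 [ 1.   -0.   -0.  ]
 [ 0.    0.24 -0.97]]
```

Careful with the scale: shifts go in shares of 80 cm and turns go in shares of 90 degrees. That gives: 0.4346 m / 0.8 = 0.5433, -0.3165 m / 0.8 = -0.3956, 34.8 degrees / 90 = 0.3867.

>>> arm_command(
  deltas=[
    [1, [0.5433, -0.3956, -0.035], [0, 0, 0.3867]],
    [1, [0.5433, -0.3956, -0.035], [0, 0, 0.3867]],
    [1, [0.5433, -0.3956, -0.035], [0, 0, 0.3867]],
    [1, [0.5433, -0.3956, -0.035], [0, 0, 0.3867]],
    [1, [0.5433, -0.3956, -0.035], [0, 0, 0.3867]],
    [1, [0.5433, -0.3956, -0.035], [0, 0, 0.3867]],
    [1, [0.5433, -0.3956, -0.035], [0, 0, 0.3867]],
    [1, [0.5433, -0.3956, -0.035], [0, 0, 0.3867]],
    [1, [0.5433, -0.3956, -0.035], [0, 0, 0.3867]],
    [1, [0.5433, -0.3956, -0.035], [0, 0, 0.3867]],
    [1, [0.5433, -0.3956, -0.035], [0, 0, 0.3867]],
    [1, [0.5433, -0.3956, -0.035], [0, 0, 0.3867]],
  ],
)

```text
clock: 1.6
eef_pos: [0.5293, -0.1922, 0.2503]
eef_rot: [3.141, 0.001, -0.266]
contact_force: [0.4, -0.4, -0.5]
width: 1.0
grasp_force: 0.0
```

```bash
python3 - <<'E'
from h import *
st()
p,d,cp=snap("wrist"); st()
np.savez("w1.npz",p=p,d=d,K=cp["camera_matrix"],T=cp["cam_to_world"])
cv2.imwrite("pics/w1.png",p)
W=cloud(cp,d)
m=(d>0)&(W[...,2]>.076)&(W[...,2]<.084)&(np.hypot(W[...,0]-.531,W[...,1]+.184)<.05)
P=W[m][:,:2].astype(np.float32); print(len(P),cv2.minEnclosingCircle(P),np.median(W[m][:,2]))
go(.585,.163,.2,-15)
E
```

```text
1.6 [ 0.5293 -0.1922  0.2503] [ 1.7996e+02  4.0000e-02 -1.5210e+01] F [ 0.4 -0.4 -0.5] T [ 0.07  0.02 -0.04] w 87.0 g 0.0
1.65 [ 0.5294 -0.1921  0.2504] [ 1.7997e+02  2.0000e-02 -1.5210e+01] F [0.8 0.4 0. ] T [ 0.02  0.03 -0.02] w 86.9 g 0.0
1810 ((0.5307573080062866, -0.18509811162948608), 0.03816959261894226) 0.07839803430004982
shift mm [ -39.5 -357.3   50.2] turn deg [ 0.03  0.02 -0.21]
```

View pics/w1.png

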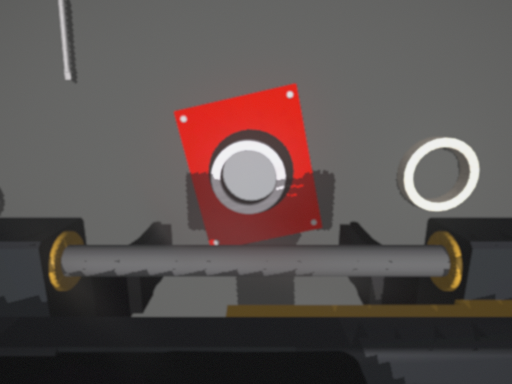

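The wrist picture shows the collar ring centred at (248,177) on the red case, unobstructed. The circle fit gives (0.531,-0.185) with a diameter of 76 mm, which agrees with the other cameras.

Converted, -0.3573 m / 0.8 = -0.4466, 0.05 m / 0.8 = 0.0625.

>>> arm_command(
  deltas=[
    [1, [-0.0494, -0.4466, 0.0625], [0, 0, 0]],
    [1, [-0.0494, -0.4466, 0.0625], [0, 0, 0]],
    [1, [-0.0494, -0.4466, 0.0625], [0, 0, 0]],
    [1, [-0.0494, -0.4466, 0.0625], [0, 0, 0]],
    [1, [-0.0494, -0.4466, 0.0625], [0, 0, 0]],
    [1, [-0.0494, -0.4466, 0.0625], [0, 0, 0]],
    [1, [-0.0494, -0.4466, 0.0625], [0, 0, 0]],
    [1, [-0.0494, -0.4466, 0.0625], [0, 0, 0]],
    [1, [-0.0494, -0.4466, 0.0625], [0, 0, 0]],
  ],
)

```text
clock: 2.78
eef_pos: [0.5853, 0.1622, 0.2007]
eef_rot: [3.141, -0.001, -0.266]
contact_force: [0.3, 0.4, 0.4]
width: 1.006
grasp_force: 0.0
```

```bash
python3 - <<'E'
from h import *
st()
p,d,cp=snap("wrist"); st()
np.savez("w2.npz",p=p,d=d,K=cp["camera_matrix"],T=cp["cam_to_world"])
cv2.imwrite("pics/w2.png",p)
W=cloud(cp,d); D=np.hypot(W[...,0]-.585,W[...,1]-.163)
m=(d>0)&(W[...,2]>.011)&(W[...,2]<.02)&(D<.045)
P=W[m][:,:2].astype(np.float32); print(len(P),cv2.minEnclosingCircle(P),np.median(W[m][:,2]))
m=(d>0)&(W[...,2]>.037)&(W[...,2]<.05)&(D<.03)
P=W[m][:,:2].astype(np.float32); print(len(P),cv2.minAreaRect(P),P.mean(0),np.median(W[m][:,2]))
E
```

```text
2.77 [0.5853 0.1622 0.2007] [ 1.7994e+02 -4.0000e-02 -1.5260e+01] F [0.3 0.4 0.4] T [ 0.04  0.05 -0.01] w 87.5 g 0.0
2.83 [0.5853 0.1625 0.2008] [ 1.7996e+02 -4.0000e-02 -1.5240e+01] F [ 0.   0.3 -0.5] T [0.01 0.07 0.05] w 86.9 g 0.0
2883 ((0.5849989652633667, 0.16222552955150604), 0.03393452987074852) 0.014469177903244812
148 ((0.5849672555923462, 0.16252215206623077), (0.03575301915407181, 0.019700028002262115), 75.13977813720703) [0.5851816  0.16101402] 0.04021185187965676
```

View pics/w2.png

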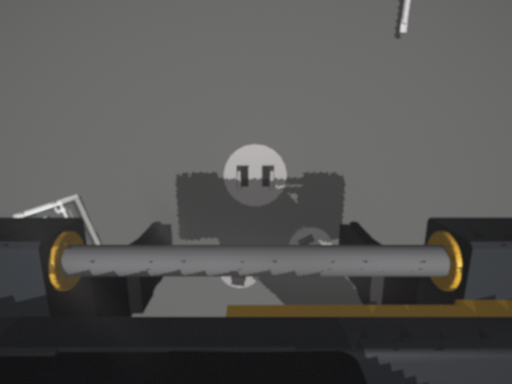

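The wrist picture shows the big cap centred at (255,175), with its fins at (242,175) and (267,175) lined up with the finger axis. The measured centre is (0.585,0.1625), so I'll descend straight down.

Converted, 0.181 m / 0.8 = 0.2263, 0.175 m / 0.8 = 0.2188.

>>> arm_command(
  deltas=[
    [1, [0, 0, 0.075], [0, 0, 0]],
    [1, [0, 0, 0.15], [0, 0, 0]],
    [1, [0, 0, 0.2], [0, 0, 0]],
    [1, [0, 0, 0.2188], [0, 0, 0]],
    [1, [0, 0, 0.2263], [0, 0, 0]],
    [1, [0, 0, 0.2263], [0, 0, 0]],
    [1, [0, 0, 0.2263], [0, 0, 0]],
  ],
)

```text
clock: 3.7
eef_pos: [0.586, 0.1651, 0.0212]
eef_rot: [-3.14, -0.003, -0.263]
contact_force: [-0.1, 0.1, -1.1]
width: 0.999
grasp_force: 0.0
```

>>> arm_command(
  deltas=[
    [0.2, [0, 0, 0], [0, 0, 0]],
    [0.2, [0, 0, 0], [0, 0, 0]],
    [0.2, [0, 0, 0], [0, 0, 0]],
    [0.2, [0, 0, 0], [0, 0, 0]],
    [0.2, [0, 0, 0], [0, 0, 0]],
    [0.2, [0, 0, 0], [0, 0, 0]],
    [0.2, [0, 0, 0], [0, 0, 0]],
    [0.2, [0, 0, 0], [0, 0, 0]],
  ],
  newtons=26,
)

```text
clock: 4.7
eef_pos: [0.5849, 0.1648, 0.0197]
eef_rot: [3.142, -0.0, -0.263]
contact_force: [-0.2, -0.5, 0.6]
width: 0.275
grasp_force: 26.0
```

```bash
python3 -c "
from h import *
st()"
```

```text
4.7 [0.5849 0.1648 0.0197] [ 1.800e+02 -1.000e-02 -1.505e+01] F [-0.2 -0.5  0.6] T [-0.04  0.12 -0.04] w 23.9 g 26.0
```

Converted, -0.16 m / 0.8 = -0.2, -0.12 m / 0.8 = -0.15.

>>> arm_command(
  deltas=[
    [0.2, [0, 0, -0.0125], [0, 0, 0]],
    [0.2, [0, 0, -0.0375], [0, 0, 0]],
    [0.2, [0, 0, -0.0875], [0, 0, 0]],
    [0.2, [0, 0, -0.15], [0, 0, 0]],
    [0.2, [0, 0, -0.2], [0, 0, 0]],
    [0.2, [0, 0, -0.2], [0, 0, 0]],
    [0.2, [0, 0, -0.2], [0, 0, 0]],
  ],
)

```text
clock: 5.58
eef_pos: [0.5843, 0.1646, 0.1798]
eef_rot: [3.141, -0.0, -0.263]
contact_force: [0.0, 0.2, -1.5]
width: 0.275
grasp_force: 26.0
```

```bash
python3 - <<'E'
from h import *
st()
p,d,cp=snap("wrist")
np.savez("w3.npz",p=p,d=d,K=cp["camera_matrix"],T=cp["cam_to_world"])
cv2.imwrite("pics/w3.png",p)
s=read_state(); W=cloud(cp,d); z0=s["eef_pos"][2]; x,y=s["eef_pos"][:2]
D=np.hypot(W[...,0]-x,W[...,1]-y)
m=(d>0)&(np.abs(W[...,2]-z0+.004)<.012)&(D<.045)
P=W[m]; print(len(P), cv2.minEnclosingCircle(P[:,:2].astype(np.float32)), np.median(P[:,2]))
go(.531,-.1845,.18,-15)
E
```

```text
5.58 [0.5843 0.1646 0.1798] [179.98  -0.   -15.05] F [ 0.   0.2 -1.5] T [ 0.06  0.06 -0.03] w 23.9 g 26.0
6850 ((0.5854501724243164, 0.1645989865064621), 0.034159235656261444) 0.17451598633244947
shift mm [ 39.4 350.7  -0.8] turn deg [ 0.07  0.08 -0.04]
```

View pics/w3.png

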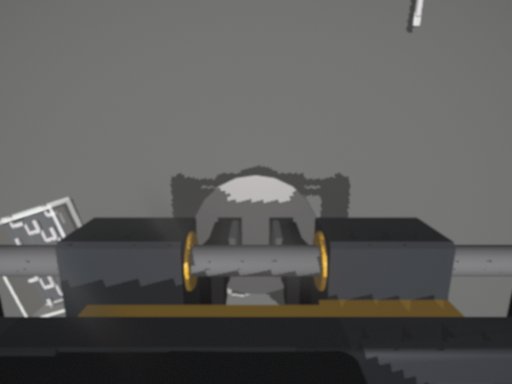

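The picture shows the cap hanging level between the fingers, flange centred near (257,240). I'll carry it to above the collar at the same yaw.

Converted, 0.351 m / 0.8 = 0.4388, 0.06 m / 0.8 = 0.075.

>>> arm_command(
  deltas=[
    [0.2, [0.0505, 0.4388, 0], [0, 0, 0]],
    [0.2, [0.0505, 0.4388, 0], [0, 0, 0]],
    [0.2, [0.0505, 0.4388, 0], [0, 0, 0]],
    [0.2, [0.0505, 0.4388, 0], [0, 0, 0]],
    [0.2, [0.0505, 0.4388, 0], [0, 0, 0]],
    [0.2, [0.0505, 0.4388, 0], [0, 0, 0]],
    [0.2, [0.0505, 0.4388, 0], [0, 0, 0]],
    [0.2, [0.0505, 0.4388, 0.05], [0, 0, 0]],
    [0.2, [0.0505, 0.4388, 0.075], [0, 0, 0]],
    [0.2, [0.0505, 0.4388, 0.075], [0, 0, 0]],
    [0.2, [0.0505, 0.4388, 0.075], [0, 0, 0]],
  ],
)

```text
clock: 7.0
eef_pos: [0.5334, -0.1839, 0.1199]
eef_rot: [-3.141, -0.001, -0.261]
contact_force: [0.0, -0.3, -0.9]
width: 0.278
grasp_force: 26.0
```

```bash
python3 - <<'E'
from h import *
from scipy.optimize import least_squares
s=read_state(); st(); x,y,z=s["eef_pos"]
for n in ("scene","side","wrist"):
    p,d,cp=snap(n); np.savez(n+"4.npz",p=p,d=d,K=cp["camera_matrix"],T=cp["cam_to_world"])
    W=cloud(cp,d); D=np.hypot(W[...,0]-x,W[...,1]-y)
    for nm,a,b in (("flange",z-.010,z+.003),("rim",.074,.086)):
        m=(d>0)&(W[...,2]>a)&(W[...,2]<b)&(D<.05); P=W[m]
        if len(P)>5: print(n,nm,len(P),cv2.minEnclosingCircle(P[:,:2].astype(np.float32)),np.median(P[:,2]))
p=np.load("side4.npz")["p"]; a=np.load("scene4.npz")["p"]
cv2.imwrite("pics/s4.png",np.hstack([cv2.resize(q,None,fx=4,fy=4,interpolation=cv2.INTER_CUBIC) for q in (p[200:310,200:300],a[85:195,195:295])]))
E
```

```text
7.0 [ 0.5334 -0.1839  0.1199] [-1.7998e+02 -3.0000e-02 -1.4970e+01] F [ 0.  -0.3 -0.9] T [ 0.01  0.01 -0.05] w 24.2 g 26.0
scene flange 94 ((0.5396108627319336, -0.18294179439544678), 0.03347266465425491) 0.11644906086321422
scene rim 152 ((0.5334442853927612, -0.1821962296962738), 0.038136135786771774) 0.07973808361077517
side flange 56 ((0.5081667900085449, -0.1798580288887024), 0.02030467428267002) 0.11750601470831723
side rim 194 ((0.5295013189315796, -0.1860116720199585), 0.03748226538300514) 0.08088406491748906
wrist flange 6660 ((0.534659743309021, -0.18435503542423248), 0.034207381308078766) 0.11527238855992929
wrist rim 1301 ((0.5381937026977539, -0.18768653273582458), 0.037063125520944595) 0.07831989545771861
```

View pics/s4.png

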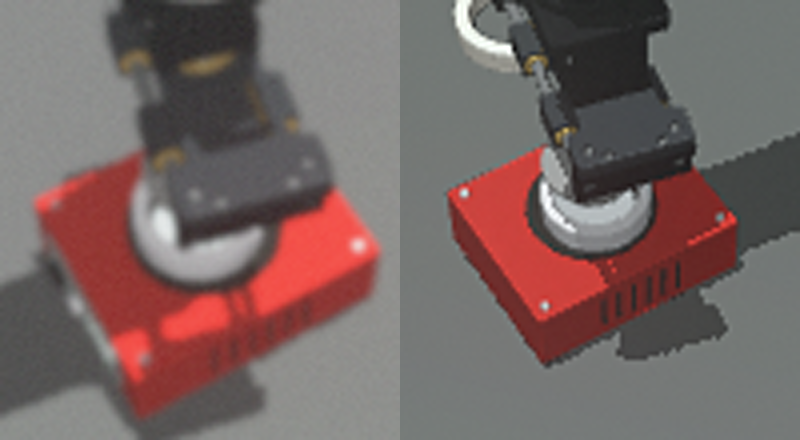

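The crops show the cap hovering above the collar, at (205,215) in the left (side) half and (595,190) in the right (scene) half, slightly off towards +x. I'll correct by about -4 mm in x and come down to just above the rim.

Converted, 0.015 m / 0.8 = 0.0188, -0.0035 m / 0.8 = -0.0044.

>>> arm_command(
  deltas=[
    [0.2, [-0.0044, 0.0021, 0.0063], [0, 0, 0]],
    [0.2, [-0.0044, 0.0021, 0.0125], [0, 0, 0]],
    [0.2, [-0.0044, 0.0021, 0.0188], [0, 0, 0]],
    [0.2, [-0.0044, 0.0021, 0.0188], [0, 0, 0]],
    [0.2, [-0.0044, 0.0021, 0.0188], [0, 0, 0]],
    [0.2, [-0.0044, 0.0021, 0.0188], [0, 0, 0]],
  ],
)

```text
clock: 7.9
eef_pos: [0.5292, -0.1854, 0.1048]
eef_rot: [3.142, -0.001, -0.263]
contact_force: [0.9, -0.2, -1.1]
width: 0.275
grasp_force: 26.0
```

```bash
python3 - <<'E'
from h import *
s=read_state(); st(); x,y,z=s["eef_pos"]
p,d,cp=snap("wrist"); W=cloud(cp,d); D=np.hypot(W[...,0]-x,W[...,1]-y)
np.savez("w5.npz",p=p,d=d,K=cp["camera_matrix"],T=cp["cam_to_world"])
for nm,a,b in (("flange",z-.010,z+.003),("rim",.074,.083)):
        m=(d>0)&(W[...,2]>a)&(W[...,2]<b)&(D<.05); P=W[m]
        print(nm,len(P),cv2.minEnclosingCircle(P[:,:2].astype(np.float32)),np.median(P[:,2]))
# rim outer edge by least squares: farthest points per bearing
from scipy.optimize import least_squares
Q=P[:,:2]; 
r=np.hypot(*(Q-[.531,-.185]).T); th=np.degrees(np.arctan2(*(Q-[.531,-.185]).T[::-1]))
e=np.array([Q[(th>=t)&(th<t+4)][np.argmax(r[(th>=t)&(th<t+4)])] for t in range(-180,180,4) if ((th>=t)&(th<t+4)).sum()>3])
print(len(e),least_squares(lambda c:np.hypot(*(e-c).T)-.0378,[.531,-.185],loss="soft_l1",f_scale=.0005).x)
E
```

```text
7.9 [ 0.5292 -0.1854  0.1048] [ 1.800e+02 -3.000e-02 -1.504e+01] F [ 0.9 -0.2 -1.1] T [ 0.06  0.03 -0.  ] w 23.9 g 26.0
flange 6698 ((0.5301008224487305, -0.1856497824192047), 0.03425062820315361) 0.09941458997676007
rim 1948 ((0.535800576210022, -0.18609580397605896), 0.03753846511244774) 0.07831437528785938
43 [ 0.53127472 -0.18503012]
```

Converted, 0.0065 m / 0.8 = 0.0081, -0.0008 m / 0.8 = -0.001.

>>> arm_command(
  deltas=[
    [0.2, [0.0006, -0.001, 0.0025], [0, 0, 0]],
    [0.2, [0.0006, -0.001, 0.0044], [0, 0, 0]],
    [0.2, [0.0006, -0.001, 0.0056], [0, 0, 0]],
    [0.2, [0.0006, -0.001, 0.0069], [0, 0, 0]],
    [0.2, [0.0006, -0.001, 0.0075], [0, 0, 0]],
    [0.2, [0.0006, -0.001, 0.0081], [0, 0, 0]],
    [0.2, [0.0006, -0.001, 0.0081], [0, 0, 0]],
  ],
)

```text
clock: 8.82
eef_pos: [0.5296, -0.1847, 0.0981]
eef_rot: [3.142, -0.0, -0.263]
contact_force: [-0.1, 0.5, -1.0]
width: 0.275
grasp_force: 26.0
```

```bash
python3 -c "
from h import *
st()"
```

```text
8.82 [ 0.5296 -0.1847  0.0981] [180.    -0.   -15.04] F [-0.1  0.5 -1. ] T [0.02 0.02 0.05] w 23.9 g 26.0
```

There is no contact force and the underside should be about 1.6 mm below the rim top, so it's entering the bore. I'll continue gently.

>>> arm_command(
  deltas=[
    [0.2, [0, 0, 0.0006], [0, 0, 0]],
    [0.2, [0, 0, 0.0013], [0, 0, 0]],
    [0.2, [0, 0, 0.0019], [0, 0, 0]],
    [0.2, [0, 0, 0.0025], [0, 0, 0]],
    [0.2, [0, 0, 0.0025], [0, 0, 0]],
  ],
)

```text
clock: 9.45
eef_pos: [0.5296, -0.1848, 0.096]
eef_rot: [3.142, -0.0, -0.263]
contact_force: [0.4, -0.5, -0.4]
width: 0.276
grasp_force: 26.0
```

>>> arm_command(
  deltas=[
    [0.2, [0, 0, 0.0013], [0, 0, 0]],
    [0.2, [0, 0, 0.0025], [0, 0, 0]],
    [0.2, [0, 0, 0.0038], [0, 0, 0]],
    [0.2, [0, 0, 0.005], [0, 0, 0]],
    [0.2, [0, 0, 0.005], [0, 0, 0]],
  ],
)

```text
clock: 10.07
eef_pos: [0.5295, -0.1847, 0.092]
eef_rot: [3.142, 0.0, -0.263]
contact_force: [0.5, -0.5, -1.0]
width: 0.272
grasp_force: 26.0
```

Still free. The flange should touch at a TCP height of about 0.0877.

Converted, 0.0035 m / 0.8 = 0.0044, 0.003 m / 0.8 = 0.0038.

>>> arm_command(
  deltas=[
    [0.2, [0, 0, 0.0013], [0, 0, 0]],
    [0.2, [0, 0, 0.0025], [0, 0, 0]],
    [0.2, [0, 0, 0.0038], [0, 0, 0]],
    [0.2, [0, 0, 0.0044], [0, 0, 0]],
    [0.2, [0, 0, 0.0044], [0, 0, 0]],
  ],
)

```text
clock: 10.7
eef_pos: [0.5296, -0.1848, 0.0885]
eef_rot: [3.142, -0.0, -0.263]
contact_force: [-0.4, 0.2, -0.7]
width: 0.273
grasp_force: 26.0
```

Converted, 0.001 m / 0.8 = 0.0013, 0.0005 m / 0.8 = 0.0006.

>>> arm_command(
  deltas=[
    [0.2, [0, 0, 0.0006], [0, 0, 0]],
    [0.2, [0, 0, 0.0006], [0, 0, 0]],
    [0.2, [0, 0, 0.0013], [0, 0, 0]],
    [0.2, [0, 0, 0.0013], [0, 0, 0]],
  ],
)

```text
clock: 11.2
eef_pos: [0.5297, -0.1848, 0.0877]
eef_rot: [3.142, -0.0, -0.263]
contact_force: [-0.8, 0.3, 0.1]
width: 0.274
grasp_force: 26.0
```

Converted, 0.0006 m / 0.8 = 0.0008, 0.0003 m / 0.8 = 0.0004.

>>> arm_command(
  deltas=[
    [0.2, [0, 0, 0.0004], [0, 0, 0]],
    [0.2, [0, 0, 0.0008], [0, 0, 0]],
    [0.2, [0, 0, 0.0008], [0, 0, 0]],
  ],
)

```text
clock: 11.58
eef_pos: [0.5297, -0.1848, 0.0876]
eef_rot: [3.141, -0.0, -0.263]
contact_force: [-1.4, 1.3, 5.0]
width: 0.274
grasp_force: 26.0
```

The wrist force has risen to 5 N at the predicted height, so the flange is on the rim. Now I'll release.

>>> arm_command(
  deltas=[
    [0.45, [0, 0, 0], [0, 0, 0]],
    [0.45, [0, 0, 0], [0, 0, 0]],
    [0.6, [0, 0, 0], [0, 0, 0]],
    [0.8, [0, 0, 0], [0, 0, 0]],
    [0.8, [0, 0, 0], [0, 0, 0]],
    [0.8, [0, 0, 0], [0, 0, 0]],
  ],
)

```text
clock: 12.32
eef_pos: [0.5296, -0.1847, 0.0868]
eef_rot: [-3.142, 0.0, -0.263]
contact_force: [0.3, 0.3, 0.7]
width: 0.772
grasp_force: 0.0
```

Converted, -0.13 m / 0.8 = -0.1625, -0.09 m / 0.8 = -0.1125.

>>> arm_command(
  deltas=[
    [0.8, [0, 0, -0.0125], [0, 0, 0]],
    [0.8, [0, 0, -0.05], [0, 0, 0]],
    [0.8, [0, 0, -0.1125], [0, 0, 0]],
    [0.8, [0, 0, -0.1625], [0, 0, 0]],
    [0.8, [0, 0, -0.1625], [0, 0, 0]],
    [0.8, [0, 0, -0.1625], [0, 0, 0]],
  ],
)

```text
clock: 13.08
eef_pos: [0.5292, -0.1847, 0.2169]
eef_rot: [3.141, 0.0, -0.263]
contact_force: [-0.5, -1.3, -0.2]
width: 0.797
grasp_force: 0.0
```

```bash
python3 - <<'E'
from h import *
st()
p,d,cp=snap("wrist"); W=cloud(cp,d); D=np.hypot(W[...,0]-.531,W[...,1]+.185)
for a,b in ((.074,.080),(.080,.092),(.1,.115)):
    m=(d>0)&(W[...,2]>a)&(W[...,2]<b)&(D<.045); P=W[m]
    print(a,len(P),cv2.minEnclosingCircle(P[:,:2].astype(np.float32)),cv2.minAreaRect(P[:,:2].astype(np.float32)),np.median(P[:,2]))
    if a==.08: print("plane",np.linalg.lstsq(np.c_[P[:,:2]-[.531,-.185],np.ones(len(P))],P[:,2],rcond=None)[0])
cv2.imwrite("pics/w6.png",cv2.resize(p[100:260,150:350],None,fx=4,fy=4,interpolation=cv2.INTER_CUBIC))
E
```

```text
13.07 [ 0.5292 -0.1847  0.2169] [ 1.7999e+02  1.0000e-02 -1.5040e+01] F [-0.5 -1.3 -0.2] T [ 0.03 -0.   -0.01] w 69.3 g 0.0
0.074 1003 ((0.5306621193885803, -0.18498986959457397), 0.03828415274620056) ((0.5309609174728394, -0.18513354659080505), (0.07546335458755493, 0.07561679184436798), 33.19453048706055) 0.07843667110220903
0.08 3911 ((0.5314933657646179, -0.1849515289068222), 0.03683020547032356) ((0.5321652293205261, -0.1854819655418396), (0.06688431650400162, 0.06986220180988312), 76.90403747558594) 0.08242958014551027
plane [-0.00200146 -0.00073489  0.0824604 ]
0.1 234 ((0.5308144092559814, -0.18500281870365143), 0.020083164796233177) ((0.5307640433311462, -0.18524733185768127), (0.036555707454681396, 0.019621480256319046), 75.1633071899414) 0.10809081812479224
```

View pics/w6.png

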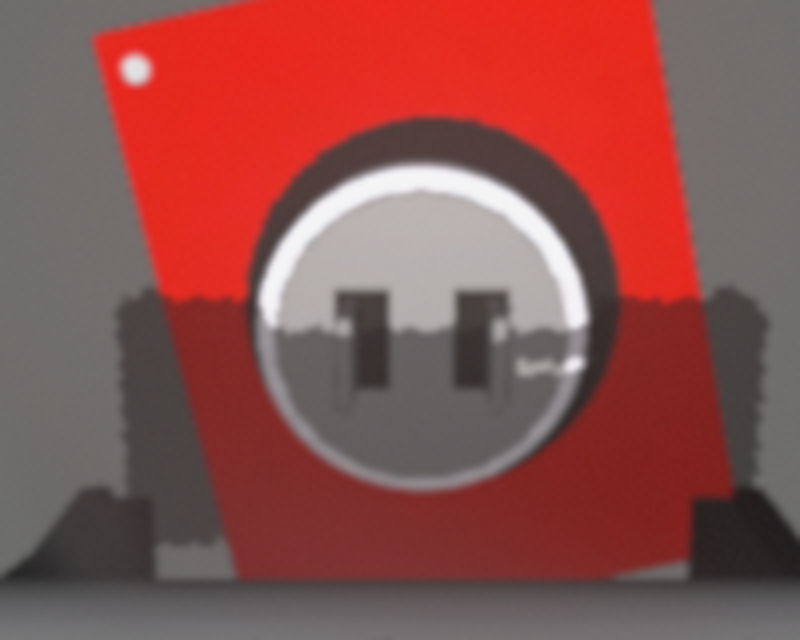

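The picture shows the cap centred in the collar at (420,330), with its fins at (360,340) and (480,340) spread to about 36 mm, so both tabs are relaxed. The flange top reads 4.0 mm above the rim, which is flush and level.

```bash
python3 -c "
from h import *
print(job.job_done())"
```

```text
the job is handed in; nothing more can be done
None
```

The dust cap is seated flush and level in the red instrument's collar with both tabs sprung out, the arm is clear, nothing else was touched, and the job is handed in at about 13 s (the hand-in returned no verdict).

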